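# Start the bench cleaner

### The job

Start the workshop's bench cleaner with your closed fingers: first press the raised end of the rocker down until it has tipped right over, next push the long bar key fully in so that it stays in, and then press the round button, keep it fully down for at least a second, and let it come up again. Do not press the small square key, and leave the jar, the little brass pot and the screwdriver where they are; nothing is to be picked up.

Things in the scene. Friction and masses are not known exactly. Their poses are not given: they have to be found in the camera images.
- console: Fixed grey deck, 190 (x) by 310 (y) mm, level top 50 mm above the bench; a steel tank 104 mm high adjoins its +y end (y 155 to 370 mm). Origin on the bench, 20 mm to -x of the deck's centre; x points across the deck away from the robot, y along it, z up. Four white controls stand on its top in a row along y, 70 mm apart, in an order that changes; the row lies 10 mm to -x of the origin.
- rocker (a joint): Angle of the V-shaped rocker (60 mm along the console's x, 36 mm wide, two flat 30 mm halves), rad. Near 0 = off: the half farther from the robot slopes up, its tip 27 mm above the deck, the near half is level. 0.30 = tipped right over, at its stop: the far half is level, its top 18 mm above the deck. Stays where left; about 2 N on the far half moves it.
- rocker_press (a point): Middle of the top of the rocker's half that is farther from the robot (+x of the console), the raised one that must be pressed down, 18 mm from the rocker's middle. Moves with the rocker: about 23 mm above the deck when off, 18 mm when tipped over.
- bar (a joint): How far the long bar key is pushed in, m: about 0 = out, 0.007 = fully in, at its stop. It stays where it is left and takes about 3 N to push.
- bar_top (a point): Centre of the flat top of the long bar key, 60 mm (along the console's x) by 14 mm; 18 mm above the deck when out, 11 mm when fully in.
- start (a joint): How far the round button is pressed, m: 0 = up, 0.006 = fully down, at its stop. A spring (1.5 N at first, 4.5 N fully down) lifts it again.
- start_top (a point): Centre of the flat top of the round button, 36 mm in diameter; 18 mm above the deck when up, 12 mm when fully down.
- heat (a joint): How far the small square key is pressed, m: 0 = up, 0.005 = fully down; sprung like the round button. Not to be pressed.
- heat_top (a point): Centre of the flat top of the small square key, 20 by 20 mm, 14 mm above the deck. Not to be pressed.
- jar_mid (a point): Centre (half-way up) of a loose white jar with a lid, 64 mm in diameter and 75 mm high, standing on the bench at the deck's -y end. To be left alone.
- pot_mid (a point): Centre (half-way up) of a loose little brass pot, 38 mm in diameter and 32 mm high, standing on the deck behind the row of controls (console +x). To be left alone.
- driver: A loose screwdriver about 150 mm long and under 40 mm high, lying on the bench between the robot and the deck. Origin within the tool on its underside, x along it to the tip. To be left alone.
Things that resemble listed ones, but are neither listed nor needed, are in the scene too. There is more than one size of the part that bears pot_mid; the job needs the smallest. Several things look just like the part that bears jar_mid: the one meant starts nearest to the robot's base.

How it is judged (in metres and radians):
On the way, in this order (a step that is already met when the one before it is completed fails the run):
1. the rocker is tipped right over (value of joint rocker above 0.25 rad), for 0.1 s.
2. the bar key is fully in (value of joint bar above 0.0055 m), for 0.1 s.
3. the round button is kept fully down for a second (value of joint start above 0.0045 m), for 1 s.
4. the round button is up again (value of joint start below 0.001 m), for 0.1 s.
At the end, for the whole second after the job is handed in: Rocker tipped over (above 0.25 of 0.30 rad), bar key in (above 5.5 of 7 mm), round button held down (above 4.5 of 6 mm) for 1 s and up again (under 1 mm), square key up (under 1 mm), jar, pot and screwdriver within 20 mm of their places, jar and pot upright (value of joint rocker above 0.25 rad and value of joint bar above 0.0055 m and value of joint each of start, heat below 0.001 m and distance of each of jar_mid, pot_mid, driver from where it was at the start of the episode below 0.02 m and angle between each of jar_mid, pot_mid's own z axis and vertical below 0.2 rad); the robot touches nothing.
It fails at once if the bar key is pushed before the rocker is tipped over (value of joint bar above 0.003 m and value of joint rocker below 0.24 rad).
It fails at once if the round button is pressed before the rocker is tipped over and the bar key is in (value of joint start above 0.002 m and (value of joint rocker below 0.24 rad or value of joint bar below 0.0053 m)).
It fails at once if the small square key is pressed (value of joint heat above 0.002 m).
It fails at once if the jar, pot or screwdriver is moved or lifted (over 20 mm) (distance of any of jar_mid, pot_mid, driver from where it was at the start of the episode above 0.02 m).
It also fails if it takes over 43 s, if anything falls off the work surface, if the arm or the gripper's body presses on something with over 40 N, if the wrist force passes 120 N, or if a joint passes its speed limit or range.

### The arm

A 6-joint arm with a two-finger parallel gripper is mounted at the origin on the work surface. World frame = base frame: x ahead of the robot, y to its left, z up, the work surface at z = 0. Lengths are in mm, angles in rad, forces in N, time in s.
With the tool pointing down it reaches from about 400 to 925 mm from the base axis. Payload 12.5 kg.
Tool frame: the origin (TCP) lies where the fingers leave the gripper's body, on its centre line; the fingertips stand 78 mm ahead of it and the grasp point (between the pads) lies 59 mm ahead of it; z points along the fingers, y is the direction in which the jaws open and shut (so a half turn about z gives the same grasp; the last joint's range is limited). The gripper opens to 95 mm and grips with 3 to 60 N. Pads are 20 mm wide; open, the fingers measure 119 mm over their backs; the gripper's body (75 mm by 180 mm) begins 59 mm behind the grasp point.
Start: joints at [1.238, 0.491, 1.559, -0, 1.092, -0.106], TCP at [140.517, 609.01, 292.261] pointing down, gripper open.
Joint ranges: [-3.1, 3.1], [-0.84, 2.19], [0.05, 2.79], [-1.13, 4.28], [0.06, 2.93], [-2.69, 2.69]. Speed limits (rad/s): [2.22, 2.22, 2.79, 3.14, 3.14, 3.14].

### API

Orientations are given as [roll, pitch, yaw] about the fixed x, y, z axes, in that order (R = Rz(yaw) Ry(pitch) Rx(roll)).
In Python, from cell import env, viewer, ticket, search_frame gives the robot as it stands.
- The arm moves only by the shell command python3 -m inch 'ROWS'. ROWS is a JSON object of lists of equal length, an entry for each row: "hand": the opening, from 0 (shut) to 1 (fully open); "delta_pos": the shift along the tool's x, y, z in cm, a list of three; "turn": the turn about the tool's z in rad. A call has 1 to 20 rows; each row shifts and turns the commanded pose from where the row before left it, along the tool's axes as they then stand; what a row does not reach is not made up. A row lasts 1/10 s, in which the tool goes at most 50 mm and 8.59 degrees, less where a joint would pass 70% of its speed; a pose out of reach is approached as far as the arm can. A call is refused whole if a number of a shift passes 5 or a number of a turn 0.15, either way. A call with a gripper value outside its range is refused whole. The fingers move at their own pace and stop on an object; the grip force is fixed at half the most. Time passes only in rows, so rows that do not move let the fingers close. It gives the time, the measured TCP pose, the force and the opening at its end, in the units of the state.
- env.state(): the state, without advancing time (a new reading comes with each control period).
- viewer.read_camera(name): name is "scene" or "top"; returns (picture, depth): 480x640x3 uint8, blue, green, red; 480x640 float32, mm along the optical axis (not along the pixel's ray), 0 where there is no reading.
- viewer.get_calibration(name): a dict with "fx", "fy", "cx", "cy" (pixels), "T" (4x4, takes a point from camera to world coordinates). Camera axes: x right, y down, z forward; pixel columns grow to the right and rows downward; lengths in mm; the calibration is good to about 2 mm. A picture is of the moment at which its call begins. get_calibration takes no time and is no camera call.
- ticket.job_done(): hands the job in, once; it reports no verdict.
Trained networks look in the newest picture that a camera, given by its name, has taken for a name from the list of things; names that differ only in an ending like _2 or _b are one class to them, and where a whole thing is asked for, a point or a joint stands for the part that bears it (a point fixed in the world has none). Each returns a list of dicts, best first, with "p" (0 to 1); they miss things now and then, are a little off and sometimes report something else, mostly with a low value. They report only what shows in the picture. A call takes as long as a camera call. They do not tell look-alikes from the thing itself.
- search_frame(camera, label): "centre" ([column, row] in pixels, amid what is visible of it).
The state is a dict: "t": time; "joints": joint angles; "qvel": joint speeds; "tau": joint torques, N m; "eef_pos": TCP position; "tcp_rot": TCP orientation; "ft_force": force on the tool from outside, world axes, zero at the start; "moment": the same for the moment, N m; "opening": opening from 0.0 (shut) to 1.0 (fully open).
Only numpy, scipy, OpenCV 4.12 (cv2) and the standard library are available. Lean on these libraries where they do the work, as an engineer would, in place of code of your own. Each camera call takes 0.05 s, during which the arm holds its last target.

## Working session

There is one attempt and no reset: what is moved stays moved. The work goes in short steps, Python scripts to look and compute and a shell command to move; the robot and the scene stay as the last step left them, time stands still between calls to the robot, and variables do not carry over. Pictures are saved under pics/ and viewed, and the job is handed in when it is done.

```bash
mkdir -p pics; ls; cat > h.py <<'E'
import numpy as np, cv2
from cell import env, viewer, ticket, search_frame
def w(cam,u,v,d):
    c=viewer.get_calibration(cam); T=np.array(c["T"])
    return (T@np.array([(u-c["cx"])/c["fx"]*d,(v-c["cy"])/c["fy"]*d,d,1]))[:3]
def cloud(cam,D):
    c=viewer.get_calibration(cam); T=np.array(c["T"])
    v,u=np.mgrid[:D.shape[0],:D.shape[1]]
    P=np.stack([(u-c["cx"])/c["fx"]*D,(v-c["cy"])/c["fy"]*D,D],-1)
    return P@T[:3,:3].T+T[:3,3]
E
python3 - <<'E'
from h import *
for n in ["scene","top"]:
    I,D=viewer.read_camera(n); cv2.imwrite(f"pics/{n}0.png",I); np.save(f"pics/{n}0.npy",D)
    for l in ["rocker","bar","start","heat","jar_mid","pot_mid","driver","console"]:
        for r in search_frame(n,l)[:3]:
            u,v=r["centre"]; d=D[int(v),int(u)]
            print(n,l,round(r["p"],2),np.round(r["centre"]),np.round(w(n,u,v,d)) if d>0 else None)
s=env.state(); print(s)
E
```

```text
pics
scene rocker 0.96 [307. 259.] [ 609. -172.   70.]
scene rocker 0.3 [346. 253.] [ 603. -102.   65.]
scene bar 0.64 [386. 252.] [620. -34.  72.]
scene start 0.53 [424. 245.] [616.  35.  71.]
scene start 0.22 [306. 258.] [ 608. -173.   72.]
scene jar_mid 0.94 [225. 313.] [ 698. -318.   75.]
scene jar_mid 0.72 [406. 290.] [714. -26.  83.]
scene jar_mid 0.62 [160. 351.] [ 752. -420.   78.]
scene pot_mid 0.76 [395. 381.] [851. -78.  47.]
scene pot_mid 0.67 [407. 290.] [714. -25.  84.]
scene pot_mid 0.62 [446. 350.] [811.  15.  43.]
scene driver 0.55 [355. 217.] [484. -57.  25.]
scene console 0.62 [452. 270.] [663.  74.  50.]
top rocker 0.61 [357. 257.] [ 600. -173.   66.]
top bar 0.83 [279. 251.] [609. -33.  67.]
top start 0.61 [238. 249.] [611.  39.  70.]
top heat 0.6 [316. 256.] [ 601. -100.   64.]
top jar_mid 0.87 [492. 195.] [ 713. -415.   77.]
top jar_mid 0.82 [432. 221.] [ 664. -307.   76.]
top pot_mid 0.83 [275. 198.] [701. -25.  84.]
top pot_mid 0.63 [301. 137.] [830. -67.  45.]
top pot_mid 0.58 [255. 156.] [794.  18.  43.]
top driver 0.8 [292. 323.] [481. -55.  25.]
top console 0.95 [216. 229.] [652.  87.  43.]
{'t': 0.9, 'joints': array([ 1.23841074e+00,  4.90903827e-01,  1.55889008e+00,  1.69852374e-05,
        1.09170214e+00, -1.05612888e-01]), 'qvel': array([-7.66728678e-04,  4.82487594e-04, -6.41064357e-04, -9.97553909e-05,
        2.01615032e-04, -2.44374885e-04]), 'tau': array([-7.91060447e-04, -6.12458038e+01, -2.58416945e+01,  6.92125666e-02,
        4.46314341e-02,  1.55994752e-05]), 'eef_pos': array([140.50892809, 609.01610878, 292.26198705]), 'tcp_rot': array([ 3.14149499e+00, -4.80499148e-06,  2.91481213e+00]), 'ft_force': array([ 0.71190523, -0.18446137,  0.2292479 ]), 'moment': array([ 0.06021687, -0.05009118, -0.01610706]), 'opening': 1.0030268799377982}
```

View pics/scene0.png

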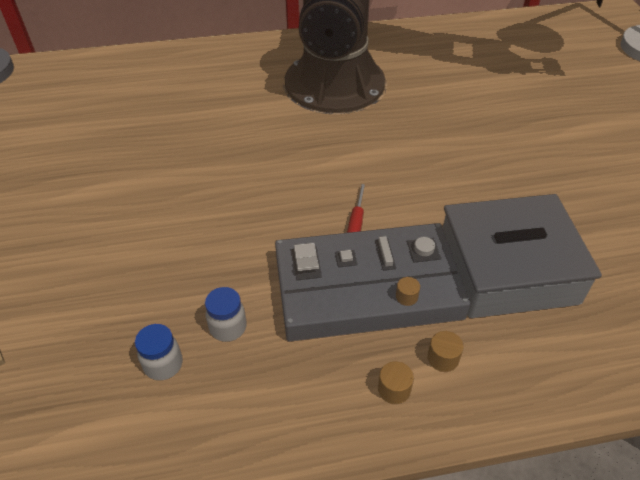

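View pics/top0.png

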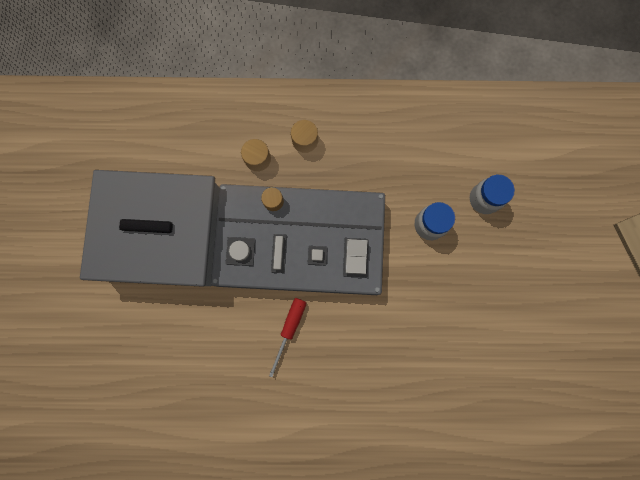

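```bash
python3 - <<'E'
from h import *
for n in ["top","scene"]:
    D=np.load(f"pics/{n}0.npy"); P=cloud(n,D); ok=D>0
    Z=P[...,2]; X=P[...,0];Y=P[...,1]
    roi=ok&(X>550)&(X<680)&(Y>-220)&(Y<75)
    dk=roi&(Z>42)&(Z<56); print(n,"deckz",np.median(Z[dk]))
    m=(roi&(Z>np.median(Z[dk])+8)).astype(np.uint8)
    k,L,S,C=cv2.connectedComponentsWithStats(m)
    for i in range(1,k):
        if S[i,4]<20: continue
        q=P[L==i]; r=cv2.minAreaRect(q[:,:2].astype(np.float32))
        print(S[i,:5],"med",np.round(q.mean(0),1),"rect",np.round(r[0],1),np.round(r[1],1),round(r[2],1),"z",np.round(np.percentile(q[:,2],[5,50,95]),1))
E
```

```text
top deckz 50.85472404361036
[273 236  11  34 278] med [606.1 -31.8  67.3] rect [606.6 -31.3] [14.3 59.3] 87.3 z [62.2 67.6 70.1]
[346 239  22  35 692] med [ 601.  -171.    70.7] rect [ 601.1 -171.2] [35.8 60.3] 87.7 z [67.2 70.3 75.4]
[229 241  21  20 328] med [609.4  37.7  68.3] rect [609.3  38.3] [34.1 34.7] 2.3 z [64.3 68.7 71. ]
[312 249  11  12 126] med [ 603.8 -101.3   64.3] rect [ 603.8 -101.4] [20.2 18. ] 1.0 z [62.  64.2 66.7]
scene deckz 51.48406215425558
[379 236  14  30 253] med [612.7 -33.1  67.3] rect [610.  -32.2] [15.  61.9] 87.3 z [61.2 67.8 70.7]
[415 237  20  19 299] med [615.1  36.7  68.1] rect [613.   37.9] [34.8 35.4] 26.2 z [62.3 68.7 71.7]
[294 243  25  28 557] med [ 603.9 -172.    71.6] rect [ 603.2 -171.7] [36.1 64.1] 87.5 z [67.9 71.3 76.3]
[340 250  13  12 116] med [ 607.7 -102.2   64.3] rect [ 606.5 -102.4] [21.  22.6] 89.9 z [60.8 64.3 67. ]
```

The pictures agree on the order of the controls. From -y to +y in the scene view they are rocker (307,259), square key (346,256), bar (386,252) and round button (424,247), with heights of about 18–20 mm above the deck. The console yaw is about -0.04. I'm shutting the fingers and moving high to above the rocker's far half.

```bash
python3 -m inch '{"hand":[0,0,0,0,0,0,0,0,0,0,0,0,0,0,0,0,0,0,0,0],"turn":[-0.093,-0.093,0,0,0,0,0,0,0,0,0,0,0,0,0,0,0,0,0,0],"delta_pos":[[0,0,0],[0,0,0],[-3.5,-3.5,0],[-3.5,-3.5,0],[-3.5,-3.5,0],[-3.5,-3.5,0],[-3.5,-3.5,0],[-3.5,-3.5,0],[-3.5,-3.5,0],[-3.5,-3.5,0],[-3.5,-3.5,0],[-1.5,-4.5,0],[-1.5,-4.5,0],[-1.5,-4.5,0],[-1.5,-4.5,0],[-1.5,-4.5,0],[-1.5,-4.5,0],[-1.5,-4.5,0],[-1.5,-4.5,0],[-1.5,-4.5,0]]}'
cat > g.py <<'E'
import sys
from h import *
from scipy.spatial.transform import Rotation as R
s=env.state(); M=R.from_euler("xyz",s["tcp_rot"]).as_matrix()
print("t",s["t"],"tcp",np.round(s["eef_pos"],1),"rot",np.round(s["tcp_rot"],3),"F",np.round(s["ft_force"],1),"op",round(s["opening"],3))
for n,p in dict(rocker=(620,-172,73),bar=(608,-31.8,68),start=(611,38,68)).items():
    print(n,"tool cm to tip",np.round(M.T@(np.array(p)-(s["eef_pos"]+M[:,2]*78))/10,2))
E
python3 g.py
```

```text
t: 2.9
eef_pos: [561.0, -130.8, 292.4]
tcp_rot: [3.142, 0.0, 3.101]
ft_force: [1.5, 0.3, -0.1]
opening: 0.009
t 2.9 tcp [ 561.  -130.8  292.4] rot [3.142 0.    3.101] F [ 1.5  0.3 -0.1] op 0.009
rocker tool cm to tip [-6.05 -3.87 14.14]
bar tool cm to tip [-4.28 10.09 14.64]
start tool cm to tip [-4.29 17.07 14.64]
```

```bash
python3 -m inch '{"hand":[0,0,0,0,0,0,0,0],"turn":[0,0,0,0,0,0,0,0],"delta_pos":[[-3,-2,0],[-3,-1.9,0],[0,0,4],[0,0,3],[0,0,3],[0,0,2],[0,0,0],[0,0,0]]}'; python3 g.py
```

```text
t: 3.7
eef_pos: [619.4, -170.2, 172.7]
tcp_rot: [3.142, 0.0, 3.101]
ft_force: [-0.9, 0.5, 0.1]
opening: 0.003
t 3.7 tcp [ 619.4 -170.2  172.7] rot [3.142 0.    3.101] F [-0.9  0.5  0.1] op 0.003
rocker tool cm to tip [-0.07 -0.17  2.17]
bar tool cm to tip [ 1.7  13.79  2.67]
start tool cm to tip [ 1.69 20.77  2.67]
```

```bash
python3 - <<'E'
from h import *
for n in ["scene","top"]:
    I,D=viewer.read_camera(n)
    c=(slice(190,340),slice(250,450)) if n=="scene" else (slice(180,330),slice(200,400))
    cv2.imwrite(f"pics/{n}1.png",cv2.resize(I[c],None,fx=3,fy=3))
E
```

```text
(no output)
```

View pics/scene1.png

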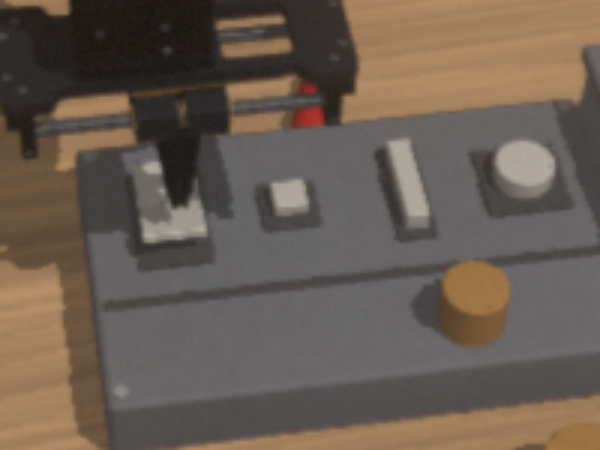

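The closed finger tip (crop 178,205) is above the rocker's far half, clear of everything else. I'm pressing down gently.

```bash
python3 -m inch '{"hand":[0,0,0,0,0,0,0,0],"turn":[0,0,0,0,0,0,0,0],"delta_pos":[[0,-0.15,1],[0,0,0.6],[0,0,0.3],[0,0,0.2],[0,0,0.2],[0,0,0.2],[0,0,0.1],[0,0,0]]}'; python3 g.py
```

```text
t: 4.6
eef_pos: [619.0, -171.7, 146.1]
tcp_rot: [3.141, -0.0, 3.101]
ft_force: [0.7, 0.6, 1.4]
opening: 0.007
t 4.6 tcp [ 619.  -171.7  146.1] rot [ 3.141 -0.     3.101] F [0.7 0.6 1.4] op 0.007
rocker tool cm to tip [-0.1  -0.03 -0.49]
bar tool cm to tip [1.670e+00 1.393e+01 1.000e-02]
start tool cm to tip [1.650e+00 2.092e+01 1.000e-02]
```

```bash
python3 -m inch '{"hand":[0,0,0,0],"turn":[0,0,0,0],"delta_pos":[[0,0,0.1],[0,0,0.1],[0,0,0],[0,0,0]]}'; python3 g.py
```

```text
t: 5.0
eef_pos: [619.1, -171.6, 145.6]
tcp_rot: [-3.141, 0.001, 3.101]
ft_force: [-4.1, 1.1, 14.4]
opening: 0.008
t 5.0 tcp [ 619.1 -171.6  145.6] rot [-3.141e+00  1.000e-03  3.101e+00] F [-4.1  1.1 14.4] op 0.008
rocker tool cm to tip [-0.09 -0.03 -0.54]
bar tool cm to tip [ 1.68 13.93 -0.04]
start tool cm to tip [ 1.67 20.91 -0.04]
```

The force rose sharply to 14 N with the tip at z = 67.6, which is the stop height. I'm lifting and checking the rocker on the way to the bar.

```bash
python3 -m inch '{"hand":[0,0,0,0,0,0,0,0],"turn":[0,0,0,0,0,0,0,0],"delta_pos":[[0,0,-3],[0,0,-3],[0.7,4.6,0],[0.7,4.6,0],[0.3,4.7,0],[0,0,2.5],[0,0,0],[0,0,0]]}'; python3 g.py
python3 - <<'E'
from h import *
for n in ["scene","top"]:
    I,D=viewer.read_camera(n); P=cloud(n,D)
    X,Y,Z=P[...,0],P[...,1],P[...,2]
    for a,b in [(575,585),(585,597),(605,617),(617,628)]:
        m=(X>a)&(X<b)&(abs(Y+171.5)<12); print(n,a,b,np.round(np.median(Z[m]),1))
    if n=="scene": cv2.imwrite("pics/scene2.png",cv2.resize(I[190:340,250:450],None,fx=3,fy=3))
E
```

```text
t: 5.8
eef_pos: [607.7, -32.4, 179.2]
tcp_rot: [3.141, -0.001, 3.101]
ft_force: [-0.4, -0.3, -0.7]
opening: 0.003
t 5.8 tcp [607.7 -32.4 179.2] rot [ 3.141e+00 -1.000e-03  3.101e+00] F [-0.4 -0.3 -0.7] op 0.003
rocker tool cm to tip [ -1.82 -13.9    2.81]
bar tool cm to tip [-0.04  0.06  3.32]
start tool cm to tip [-0.06  7.05  3.32]
scene 575 585 76.3
scene 585 597 72.9
scene 605 617 68.9
scene 617 628 69.0
top 575 585 75.1
top 585 597 71.8
top 605 617 68.3
top 617 628 68.1
```

View pics/scene2.png

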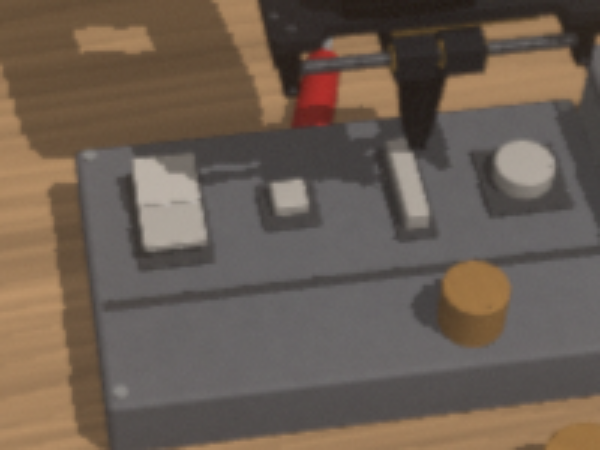

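The rocker is tipped: its far half is flat at z ≈ 68 and its near half is raised. The finger (crop 418,140) is over the bar, so I'm pushing it in.

```bash
python3 -m inch '{"hand":[0,0,0,0,0,0,0,0,0,0,0],"turn":[0,0,0,0,0,0,0,0,0,0,0],"delta_pos":[[0,0.05,1.5],[0,0,1],[0,0,0.5],[0,0,0.2],[0,0,0.2],[0,0,0.2],[0,0,0.2],[0,0,0.1],[0,0,0.1],[0,0,0],[0,0,0]]}'; python3 g.py
```

```text
t: 7.0
eef_pos: [607.9, -31.5, 139.2]
tcp_rot: [3.141, 0.0, 3.101]
ft_force: [0.4, -1.2, 1.7]
opening: 0.006
t 7.0 tcp [607.9 -31.5 139.2] rot [3.141 0.    3.101] F [ 0.4 -1.2  1.7] op 0.006
rocker tool cm to tip [ -1.78 -13.99  -1.18]
bar tool cm to tip [-0.01 -0.03 -0.68]
start tool cm to tip [-0.03  6.96 -0.67]
```

```bash
python3 -m inch '{"hand":[0,0,0,0],"turn":[0,0,0,0],"delta_pos":[[0,0,0.1],[0,0,0.1],[0,0,0],[0,0,0]]}'; python3 g.py
```

```text
t: 7.4
eef_pos: [607.9, -31.5, 138.6]
tcp_rot: [-3.142, 0.001, 3.101]
ft_force: [-4.1, -1.0, 15.8]
opening: 0.003
t 7.4 tcp [607.9 -31.5 138.6] rot [-3.142e+00  1.000e-03  3.101e+00] F [-4.1 -1.  15.8] op 0.003
rocker tool cm to tip [ -1.77 -13.99  -1.24]
bar tool cm to tip [-0.   -0.03 -0.74]
start tool cm to tip [-0.02  6.96 -0.74]
```

The bar is at its stop (tip z = 60.6, 15.8 N). Next I lift, move over to the round button and check the bar.

```bash
python3 -m inch '{"hand":[0,0,0,0,0,0,0],"turn":[0,0,0,0,0,0,0],"delta_pos":[[0,0,-2],[0,0,-2.5],[0,3.5,0],[0,3.5,0],[0,0,0],[0,0,0],[0,0,0]]}'; python3 g.py
python3 - <<'E'
from h import *
for n in ["scene","top"]:
    I,D=viewer.read_camera(n); P=cloud(n,D)
    X,Y,Z=P[...,0],P[...,1],P[...,2]
    for a in (585,597,609,621):
        m=(X>a)&(X<a+12)&(abs(Y+31.5)<4); print(n,a,np.round(np.median(Z[m]),1))
    m=(X>575)&(X<590)&(abs(Y+171.5)<12); print(np.median(Z[m]))
    if n=="scene": cv2.imwrite("pics/scene3.png",cv2.resize(I[190:340,250:450],None,fx=3,fy=3))
E
```

```text
t: 8.1
eef_pos: [610.5, 37.8, 182.0]
tcp_rot: [3.142, -0.0, 3.101]
ft_force: [-0.5, -0.5, -0.5]
opening: 0.006
t 8.1 tcp [610.5  37.8 182. ] rot [ 3.142 -0.     3.101] F [-0.5 -0.5 -0.5] op 0.006
rocker tool cm to tip [ -1.81 -20.93   3.09]
bar tool cm to tip [-0.04 -6.97  3.6 ]
start tool cm to tip [-0.05  0.02  3.6 ]
scene 585 225.2
scene 597 228.4
scene 609 364.8
scene 621 366.4
75.68919725954743
top 585 225.9
top 597 366.0
top 609 367.7
top 621 374.7
74.21270397896131
```

View pics/scene3.png

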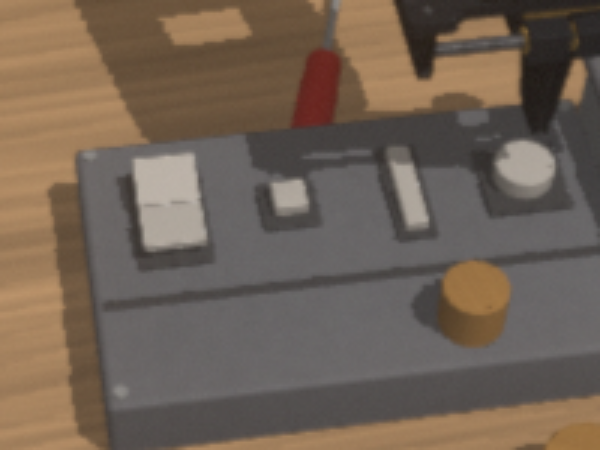

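```bash
python3 - <<'E'
from h import *
n="scene"
I,D=viewer.read_camera(n); P=cloud(n,D); X,Y,Z=P[...,0],P[...,1],P[...,2]
for a in (585,597,609,621):
    m=(X>a)&(X<a+12)&(abs(Y+31.5)<4)&(Z<90); print(a,m.sum(),np.round(np.median(Z[m]),1))
E
```

```text
585 25 62.5
597 19 62.5
609 26 62.6
621 25 62.2
```

The bar reads about 62.4 with the camera's +1.4 mm bias, so it is about 11 mm above the deck and in. Now I press the round button and hold it.

```bash
python3 -m inch '{"hand":[0,0,0,0,0,0,0,0,0,0,0],"turn":[0,0,0,0,0,0,0,0,0,0,0],"delta_pos":[[0,0,1.5],[0,0,1],[0,0,0.7],[0,0,0.3],[0,0,0.2],[0,0,0.2],[0,0,0.2],[0,0,0.2],[0,0,0.1],[0,0,0],[0,0,0]]}'; python3 g.py
```

```text
t: 9.35
eef_pos: [610.6, 38.3, 139.7]
tcp_rot: [-3.141, 0.001, 3.101]
ft_force: [-7.4, -2.4, 16.9]
opening: 0.009
t 9.35 tcp [610.6  38.3 139.7] rot [-3.141e+00  1.000e-03  3.101e+00] F [-7.4 -2.4 16.9] op 0.009
rocker tool cm to tip [ -1.78 -20.98  -1.12]
bar tool cm to tip [-0.02 -7.02 -0.63]
start tool cm to tip [-0.03 -0.03 -0.63]
```

At its stop (tip z = 61.7, 17 N). I'm holding for 1.6 s, then lifting straight up.

```bash
python3 -m inch '{"hand":[0,0,0,0,0,0,0,0,0,0,0,0,0,0,0,0],"turn":[0,0,0,0,0,0,0,0,0,0,0,0,0,0,0,0],"delta_pos":[[0,0,0],[0,0,0],[0,0,0],[0,0,0],[0,0,0],[0,0,0],[0,0,0],[0,0,0],[0,0,0],[0,0,0],[0,0,0],[0,0,0],[0,0,0],[0,0,0],[0,0,0],[0,0,0]]}'; python3 g.py
python3 -m inch '{"hand":[0,0,0,0,0,0,0,0,0,0,0,0],"turn":[0,0,0,0,0,0,0,0,0,0,0,0],"delta_pos":[[0,0,-1],[0,0,-2],[0,0,-3],[0,0,-4],[0,0,-4],[4,0,0],[4,0,0],[4,0,0],[3,0,0],[0,0,0],[0,0,0],[0,0,0]]}'; python3 g.py
python3 - <<'E'
from h import *
for n in ["scene","top"]:
    I,D=viewer.read_camera(n); P=cloud(n,D); X,Y,Z=P[...,0],P[...,1],P[...,2]
    for nm,x,y,rx,ry in [("rock near",582,-171,6,10),("rock far",620,-172,8,10),("heat",605,-101.5,6,6),("bar",608,-31.8,20,4),("start",611,38,10,10)]:
        m=(abs(X-x)<rx)&(abs(Y-y)<ry)&(Z<90)&(D>0); print(n,nm,m.sum(),np.round(np.median(Z[m]),1) if m.any() else None)
    for l in ["jar_mid","pot_mid","driver"]:
        for r in search_frame(n,l)[:3]:
            u,v=r["centre"]; print(l,round(r["p"],2),np.round(r["centre"]),np.round(P[int(v),int(u)]))
    cv2.imwrite(f"pics/{n}4.png",I)
E
```

```text
t: 10.95
eef_pos: [610.6, 38.3, 139.7]
tcp_rot: [-3.141, 0.001, 3.101]
ft_force: [-7.1, -1.1, 16.8]
opening: 0.006
t 10.95 tcp [610.6  38.3 139.7] rot [-3.141e+00  1.000e-03  3.101e+00] F [-7.1 -1.1 16.8] op 0.006
rocker tool cm to tip [ -1.78 -20.97  -1.13]
bar tool cm to tip [-0.01 -7.01 -0.63]
start tool cm to tip [-0.03 -0.03 -0.63]
t: 12.15
eef_pos: [461.9, 44.5, 278.4]
tcp_rot: [3.141, 0.001, 3.101]
ft_force: [0.5, -1.9, 0.0]
opening: 0.003
t 12.15 tcp [461.9  44.5 278.4] rot [3.141e+00 1.000e-03 3.101e+00] F [ 0.5 -1.9  0. ] op 0.003
rocker tool cm to tip [-16.66 -20.99  12.76]
bar tool cm to tip [-14.89  -7.03  13.26]
start tool cm to tip [-14.9   -0.04  13.26]
scene rock near 73 75.6
scene rock far 93 69.3
scene heat 33 65.5
scene bar 75 62.1
scene start 102 69.1
jar_mid 0.9 [160. 352.] [ 750. -421.   76.]
jar_mid 0.79 [226. 313.] [ 700. -316.   77.]
pot_mid 0.73 [407. 290.] [714. -26.  83.]
pot_mid 0.67 [397. 383.] [852. -77.  45.]
pot_mid 0.6 [443. 350.] [813.  10.  46.]
driver 0.62 [358. 217.] [489. -52.  29.]
driver 0.57 [303. 258.] [ 603. -179.   68.]
top rock near 67 74.6
top rock far 93 68.1
top heat 46 64.7
top bar 96 61.7
top start 125 68.8
jar_mid 0.68 [437. 219.] [ 668. -315.   77.]
jar_mid 0.58 [492. 193.] [ 719. -416.   74.]
pot_mid 0.95 [257. 157.] [790.  17.  45.]
pot_mid 0.73 [275. 200.] [698. -24.  84.]
pot_mid 0.58 [304. 138.] [828. -73.  44.]
driver 0.87 [290. 325.] [477. -53.  25.]
```

View pics/scene4.png

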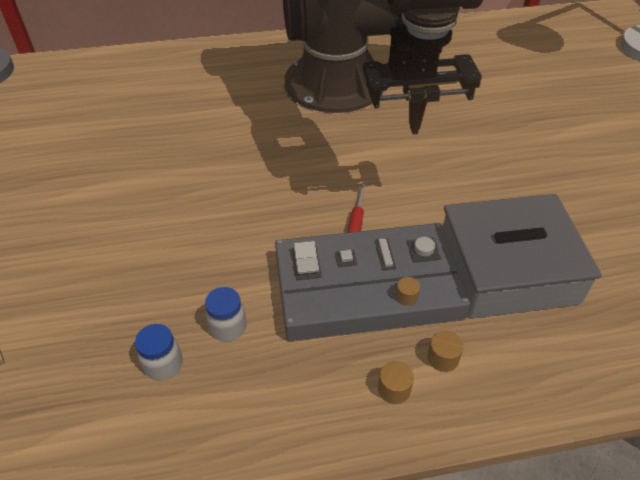

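The picture shows the rocker tipped (307,257), the bar low (386,252), and the round button (424,246) and square key (346,256) up. The jar (225,313), pot (407,290) and screwdriver (357,217) are where they were, and the arm is clear.

```bash
python3 -c "
from cell import ticket
print(ticket.job_done())"
```

```text
the job is handed in; nothing more can be done
None
```

I worked the controls with the closed fingers in the order asked, and handed the job in at about 12.5 s of the 43 s allowed. No verdict was reported.

1. **Rocker:** pressed until it met its stop (14 N, fingertips at z = 67.6 mm). Its far half is now level at about 68–69 mm and the near half is raised.
2. **Bar key:** pushed to its stop (16 N, fingertips at z = 60.6 mm). It reads about 62 mm with a camera bias of roughly +1 mm, so it has stayed in.
3. **Round button:** held at its stop (17 N) for at least 1.6 s, then let up. It reads about 69 mm, the same as before pressing.

**Final checks:**
- The square key's top is at about 65 mm, up and not pressed.
- The jar, pot and screwdriver were found within about 10 mm of their first readings, which is the detector's own scatter. They look unmoved and upright in the picture.
- The arm is clear of everything, with about 2 N or less on the wrist.

**Failed or disagreeing checks:**
- My first depth check of the bar wrongly picked up the gripper. I repeated it with a height limit and it agreed.
- In the last scene picture the detector gave a second "driver" match on the rocker. It was false.

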